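Change the tool-tightening fixture over from the small to the large taper

ROBOT

A 6-joint arm with a two-finger parallel gripper is mounted at the origin on the work surface; the furniture and walls round the work are solid. World frame = base frame: x ahead of the robot, y to its left, z up, the work surface at z = 0. Lengths are in mm, angles in degrees, forces in N, time in s.
With the tool pointing down it reaches from about 250 to 775 mm from the base axis. Payload 4 kg.
Tool frame: the origin (TCP) lies midway between the tips of the shut fingers; the grasp point (between the pads) lies 19 mm behind it; z points along the fingers, y is the line along which they close (so a half turn about z gives the same grasp; the last joint's range is limited). The gripper opens to 94 mm and grips with 3 to 60 N. Pads are 16 mm wide; open, the fingers measure 119 mm over their backs; the gripper's body (75 mm by 177 mm) begins 78 mm behind the grasp point.
Start: joints at [-76.152, 4.996, 78.535, -0, 96.463, -5.907], TCP at [185.903, -517.649, 205.506] pointing down, gripper open.
Joint ranges: [-177.83, 177.83], [-43.37, 116.18], [15.69, 146.23], [-61.86, 241.86], [9.47, 152.12], [-147.06, 147.06]. Speed limits (degrees/s): [159.86, 159.86, 180, 180, 180, 180].

INTERFACE

Orientations are given as a 3x3 rotation matrix whose columns are the frame's x, y, z axes.
In Python, from bench import r gives the robot as it stands. Calls block until the motion is done:
- r.move_ptp(position, orientation): joint-space move of the TCP to a pose.
- r.move_linear(position, frame=None, speed=150): straight line of the TCP; frame=None keeps the orientation; speed is the mean speed in mm/s.
- r.move_j(angles): joint-space move.
- r.move_gripper(opening): finger opening in mm; the grip force is fixed at half the most; returns when the fingers have stopped.
- r.pause(seconds).
- r.ik(position, orientation): joint angles nearest the present ones, or None.
- r.get_image(name): name is "scene" or "top" or "wrist"; returns (picture, depth): 384x512x3 uint8, red, green, blue; 384x512 float32, mm along the optical axis (not along the pixel's ray), 0 where there is no reading.
- r.camera_info(name): a dict with "fx", "fy", "cx", "cy" (pixels), "xyz" and "rotation" of the camera in the world. Camera axes: x right, y up, looking along -z (the intrinsics and any distortion apply to the point x, -y, -z); pixel columns grow to the right and rows downward; lengths in mm; the calibration is good to about 2 mm. A picture is of the moment at which its call begins: read the wrist's pose just before it. camera_info takes no time and is no camera call; for the wrist camera it gives the pose at the moment of the call.
A pose or a line that the arm cannot do raises r.Unreachable and nothing moves.
- r.finish_job(): hands the job in; it is judged then, once.
Trained networks look in the newest picture that a camera, given by its name, has taken for a name from the list of things; names that differ only in an ending like _2 or _b are one class to them, and where a whole thing is asked for, a point or a joint stands for the part that bears it (a point fixed in the world has none). Each returns a list of dicts, best first, with "p" (0 to 1); they miss things now and then, are a little off and sometimes report something else, mostly with a low value. They report only what shows in the picture. A call takes as long as a camera call.
- r.boxes_of(camera, name): "rect" ([left, top, right, bottom] in pixels, round what is visible of it).
- r.silhouettes(camera, name): "region" (384x512 bool, what is visible of it) and "rect" ([left, top, right, bottom] in pixels, round what is visible of it).
- r.mark_of(camera, name): "at" ([column, row] in pixels: a listed point, or the origin of a listed thing).
Readings, each from a call of its own:
- r.current_time_s(): time.
- r.current_joint_positions(): joint angles.
- r.current_joint_vel(): joint speeds.
- r.current_joint_efforts(): joint torques, N m.
- r.current_position(): TCP position.
- r.current_ee_rot(): TCP orientation.
- r.current_wrist_force(): force on the tool from outside, world axes, zero at the start.
- r.current_moment(): the same for the moment, N m.
- r.current_opening(): finger opening in mm.
- r.current_finger_force(): force on a finger pad.
Only numpy, scipy, OpenCV 4.12 (cv2) and the standard library are available. Lean on these libraries where they do the work, as an engineer would, in place of code of your own. Each camera call takes 0.05 s, during which the arm holds its last target. There are 200 camera calls.

TASK

The tightening fixture is still set up for small toolholders: lift the small toolholder out of it into the small socket of the plywood tool stand, and put the reducing sleeve that was under it in an empty large socket of the stand. Then seat the large toolholder with the straight router bit in the bare fixture, upright and fully home in the taper, with its flange slots over the two drive keys. Leave the toolholder with the disc cutter and the other things lying about where they are.

Things in the scene. Friction and masses are not known exactly. Their poses are not given: they have to be found in the camera images.
- fixture: Fixed tightening fixture: round grey cast body with a ground steel face, 86 mm diameter, on a 120 x 120 x 16 mm base plate, flat top face 84 mm above the bench. Origin on its axis at bench level, z up. Two dark drive keys stand on the face at its +y and -y: 15 mm wide along x, bevelled tops, 24.5 to 36 mm from the axis, 10 mm above the face. Smooth 7:24 taper bore, 68 mm deep, not self-holding.
- fixture_seat (a point): Point on the fixture's axis, 87 mm above the bench (3 mm above the top face), where the flange underside of a fully seated large holder or of the sleeve lies; axes as the fixture's. The bore is 44.45 mm wide here.
- stand: Fixed plywood tool stand, 214 x 214 mm, with four black plastic tapered sockets in a square, centres 105 mm apart: one small, three large. Lips 82 mm above the bench. Origin at the centre of its underside. No keys: any yaw of a holder will do.
- pot_small (a point): Axis of the stand's only small socket (lip 50 mm outer diameter), 86 mm above the bench, where the flange underside of a seated small holder lies, 4 mm above the lip. Empty at the start.
- pot_a (a point): Axis of the large socket (lip 62 mm outer diameter) diagonally oppopoint the small one, 86 mm above the bench, where the flange underside of a seated large holder or sleeve lies, 4 mm above the lip. A large holder stands in it at the start.
- pot_b (a point): Another large socket of the stand, as pot_a. A large holder stands in it at the start.
- pot_c (a point): The third large socket of the stand, as pot_a. Empty at the start.
- small_holder: Small steel toolholder, 0.4 kg, at the start on top of the sleeve in the fixture. Origin on its axis at the flange underside, z up. Below: 7:24 cone 44 mm long, 31.75 mm wide at the flange. Above: flange 50 mm diameter, 12 mm thick; neck; from 24 to 42 mm a dark round nut, 40 mm diameter (grip here); a 10 mm bit up to 64 mm. Its cone slides out freely.
- sleeve: Steel reducing sleeve, 0.4 kg, in the fixture under the small holder. Origin on its axis at its flange underside, z up. Below: outer 7:24 cone 58 mm long. Above: flange 63.5 mm diameter, 16 mm thick, slotted over the fixture's keys at its +y and -y, so grip it along its x. The small holder's flange underside lies 19 mm above this origin.
- large_holder: Large steel toolholder with a straight router bit, 0.56 to 0.84 kg, in a large socket of the stand. Origin on its axis at the flange underside, z up. Below: 7:24 cone 62 mm long. Above: flange 63.5 mm diameter, 14 mm thick, two open slots 18 mm wide at its +y and -y (same after a half turn); neck; from 27 to 48 mm a dark round nut, 50 mm diameter (grip here); a 14 mm bit up to 76 mm.
- disc_holder: Another large toolholder, the same below but with a broad disc cutter of 62 mm diameter, 38 to 50 mm above its origin, and no nut or bit, 58 mm high in all. Stands in a large socket of the stand and stays there. Origin at its flange underside.
- oil_can: Flat oil can, 42 x 70 x 118 mm, standing on the bench; bystander. Origin at the centre of its underside.

How it is judged:
By the outcome, as a careful person would: the job done as asked, in the order asked, and still so for the second after the job is handed in, with the robot touching nothing.
It also fails if it takes over 72 s, if anything falls off the work surface, if the arm or the gripper's body presses on something with over 40 N, if the wrist force passes 120 N, or if a joint passes its speed limit or range.

## Working session

There is one attempt and no reset: what is moved stays moved. The work goes in short steps, each a Python script; the robot and the scene stay as the last script left them, time stands still between calls to the robot, and variables do not carry over. Pictures are saved under pics/ and viewed, at most 10 in all, crops included, and the job is handed in when it is done.

```bash
mkdir -p pics; ls
python3 - <<'E'
from bench import r
import cv2,numpy as np
print(r.current_time_s())
ims=[]
for c in("scene","top"):
    im,d=r.get_image(c); ims.append(im)
    i=r.camera_info(c); print(c,{k:np.round(v,3).tolist() for k,v in i.items() if not isinstance(v,str)})
    for n in["fixture","fixture_seat","stand","pot_small","pot_a","small_holder","sleeve","large_holder","disc_holder","oil_can"]:
        print(n,[(np.round(x["at"],1).tolist(),round(x["p"],2)) for x in r.mark_of(c,n)[:4]])
cv2.imwrite("pics/a.png",cv2.resize(np.vstack(ims)[:,:,::-1],None,fx=.78,fy=.78))
E
```

```text
bench.py
pics
0.0
scene {'fx': 377.867, 'fy': 377.867, 'cx': 254.479, 'cy': 190.927, 'xyz': [-201.937, 580.656, 604.455], 'rotation': [[-0.624, 0.399, -0.672], [-0.782, -0.324, 0.533], [-0.005, 0.858, 0.514]]}
fixture [([203.0, 228.7], 0.93), ([182.0, 320.3], 0.57)]
fixture_seat [([199.8, 200.5], 0.8)]
stand [([300.7, 179.8], 0.58)]
pot_small [([277.8, 157.7], 0.65), ([207.7, 229.0], 0.58)]
pot_a [([293.5, 144.2], 0.74), ([310.9, 168.5], 0.74), ([318.3, 152.8], 0.61)]
small_holder [([199.9, 197.5], 0.87)]
sleeve [([199.8, 205.9], 0.45)]
large_holder [([278.8, 159.0], 0.64)]
disc_holder [([325.7, 153.8], 0.96), ([205.2, 228.5], 0.4), ([202.1, 202.1], 0.2)]
oil_can [([181.7, 319.8], 0.63)]
top {'fx': 407.127, 'fy': 407.127, 'cx': 253.314, 'cy': 194.34, 'xyz': [372.746, 43.021, 1182.656], 'rotation': [[-0.005, 0.998, -0.055], [-1.0, -0.005, -0.003], [-0.003, 0.055, 0.998]]}
fixture [([204.7, 170.6], 0.78)]
fixture_seat [([202.4, 165.3], 0.76)]
stand [([336.7, 153.8], 0.89), ([319.9, 139.9], 0.67)]
pot_small [([318.7, 139.4], 0.88), ([206.7, 169.8], 0.7)]
pot_a [([352.9, 125.5], 0.97), ([333.2, 175.6], 0.92)]
small_holder [([203.0, 163.6], 0.55)]
sleeve [([202.6, 163.4], 0.5)]
large_holder [([353.8, 126.9], 0.95)]
disc_holder [([371.4, 166.5], 0.85)]
oil_can [([139.0, 243.2], 0.6)]
```

View pics/a.png

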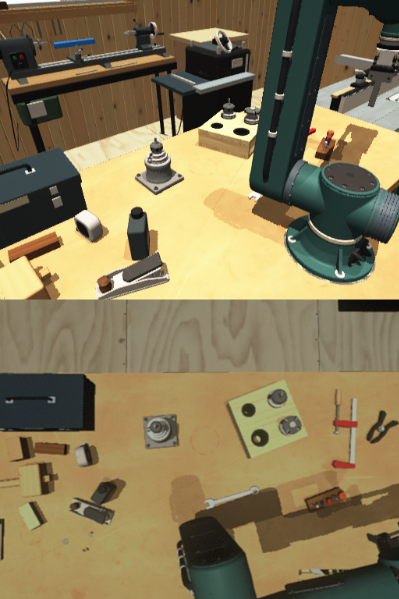

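```bash
cat > h.py <<'E'
from bench import r
import cv2,numpy as np
def ray(i,uv):
    d=np.array([(uv[0]-i["cx"])/i["fx"],-(uv[1]-i["cy"])/i["fy"],-1.])
    return np.array(i["xyz"]),np.array(i["rotation"])@d
def at_z(i,uv,z):
    o,d=ray(i,uv); return o+d*(z-o[2])/d[2]
def proj(i,P):
    q=np.array(i["rotation"]).T@(np.asarray(P)-np.array(i["xyz"]))
    return np.array([i["cx"]+i["fx"]*q[0]/-q[2], i["cy"]-i["fy"]*q[1]/-q[2]])
def tri(obs):
    A=np.zeros((3,3));b=np.zeros(3);L=[]
    for i,uv in obs:
        o,d=ray(i,uv);d=d/np.linalg.norm(d);M=np.eye(3)-np.outer(d,d);A+=M;b+=M@o;L.append((M,o))
    p=np.linalg.solve(A,b); return p,[round(float(np.linalg.norm(M@(p-o))),1) for M,o in L]
def cloud(i,d):
    v,u=np.mgrid[:384,:512]
    q=np.dstack([(u-i["cx"])/i["fx"]*d,-(v-i["cy"])/i["fy"]*d,-d])
    P=q@np.array(i["rotation"]).T+np.array(i["xyz"]); P[d<=0]=np.nan
    return P
def down(yaw): # tool z down, tool y at angle yaw from world x
    c,s=np.cos(np.radians(yaw)),np.sin(np.radians(yaw))
    y=np.array([c,s,0]);z=np.array([0,0,-1.]);return np.column_stack([np.cross(y,z),y,z])
E
python3 - <<'E'
from h import *
t=r.camera_info("top");s=r.camera_info("scene");w=r.camera_info("wrist")
for n,a,b in[("fseat",(202.4,165.3),(199.8,200.5)),("small",(203,163.6),(199.9,197.5)),("large",(353.8,126.9),(278.8,159)),("disc",(371.4,166.5),(325.7,153.8))]:
    print(n,tri([(t,a),(s,b)]))
for n,u in[("emptyTL",(318.7,139.4)),("emptyBL",(333.2,175.6)),("L",(353.8,126.9)),("D",(371.4,166.5)),("fx",(202.4,165.3))]: print(n,at_z(t,u,86).round(1))
R=r.current_ee_rot();p=np.array(r.current_position())
print(np.round(R,3),(np.array(R).T@(np.array(w["xyz"])-p)).round(1),(np.array(R).T@np.array(w["rotation"])).round(3),w["fx"])
E
```

```text
fseat (array([513.43707902, 185.65238102,  93.59928263]), [3.1, 3.1])
small (array([517.02075094, 182.98394136,  99.77695196]), [2.8, 2.8])
large (array([ 641.26885703, -223.23190946,   35.5578112 ]), [22.3, 22.3])
disc (array([ 507.29486069, -271.62860687,   89.40749012]), [1.0, 1.0])
emptyTL [ 581.7 -131.8   86. ]
emptyBL [ 482.8 -169.7   86. ]
L [ 615.5 -227.7   86. ]
D [ 507.  -273.3   86. ]
fx [512.6 184.1  86. ]
[[ 0.941  0.338  0.   ]
 [ 0.338 -0.941 -0.   ]
 [ 0.     0.    -1.   ]] [  82.4   -1.  -178.5] [[ 0.001  0.959  0.284]
 [ 1.    -0.001 -0.   ]
 [-0.     0.284 -0.959]] 330.25089403810443
```

```bash
cat > v.py <<'E'
from h import *
import pickle,sys
S=[]
def best(c,k):
    opts=[y for y in(k,k+180) if r.ik(c,down(y))]; return opts
def view(tag,c,yaw,names):
    r.move_ptp(c,down(yaw)); r.pause(.15)
    i=r.camera_info("wrist");im,d=r.get_image("wrist")
    m={n:[(np.round(x["at"],1).tolist(),round(x["p"],2)) for x in r.mark_of("wrist",n)[:4]] for n in names}
    m2={n:[(x["region"],x["p"]) for x in r.silhouettes("wrist",n)[:3]] for n in names if "holder" in n or n in("sleeve","fixture")}
    pickle.dump((i,im,d,m,m2),open(f"{tag}.pkl","wb")); cv2.imwrite(f"pics/{tag}.png",im[:,:,::-1])
    print(tag,r.current_time_s(),np.round(r.current_joint_positions(),0)); 
    for n in m: print(" ",n,[(u,p,at_z(i,u,{"small_holder":106}.get(n,86)).round(1).tolist()) for u,p in m[n]])
sn=["pot_small","pot_a","large_holder","disc_holder"];fn=["fixture","fixture_seat","small_holder","sleeve"]
cs=[546,-202,250];cf=[513,185,270]
for y in range(0,360,30): print(y,[None if q is None else np.round(q[5]) for q in(r.ik(cs,down(y)),r.ik(cf,down(y)))])
E
python3 - <<'E'
from v import *
E
```

```text
0 [np.float64(-26.0), np.float64(14.0)]
30 [np.float64(-56.0), np.float64(-16.0)]
60 [np.float64(-86.0), np.float64(-46.0)]
90 [np.float64(-116.0), np.float64(-76.0)]
120 [np.float64(-146.0), np.float64(-106.0)]
150 [None, np.float64(-136.0)]
180 [None, None]
210 [np.float64(124.0), None]
240 [np.float64(94.0), np.float64(134.0)]
270 [np.float64(64.0), np.float64(104.0)]
300 [np.float64(34.0), np.float64(74.0)]
330 [np.float64(4.0), np.float64(44.0)]
```

Run:
```python
from v import *
view("s1",cs,270,sn);view("s2",cs,90,sn);view("f1",cf,90,fn);view("f2",cf,270,fn)
a=[cv2.imread(f"pics/{t}.png") for t in("s1","s2","f1","f2")]
m=np.vstack([np.hstack(a[:2]),np.hstack(a[2:])]);cv2.imwrite("pics/m.png",cv2.resize(m,(800,600),interpolation=cv2.INTER_AREA))
```

```text
0 [np.float64(-26.0), np.float64(14.0)]
30 [np.float64(-56.0), np.float64(-16.0)]
60 [np.float64(-86.0), np.float64(-46.0)]
90 [np.float64(-116.0), np.float64(-76.0)]
120 [np.float64(-146.0), np.float64(-106.0)]
150 [None, np.float64(-136.0)]
180 [None, None]
210 [np.float64(124.0), None]
240 [np.float64(94.0), np.float64(134.0)]
270 [np.float64(64.0), np.float64(104.0)]
300 [np.float64(34.0), np.float64(74.0)]
330 [np.float64(4.0), np.float64(44.0)]
s1 3.35 [-26.   9.  69.   0. 102.  64.]
  pot_small [([184.4, 136.4], 0.71, [579.9, -130.4, 86.0]), ([279.2, 99.2], 0.43, [617.1, -227.7, 86.0])]
  pot_a [([227.7, 224.2], 0.68, [481.8, -172.9, 86.0])]
  large_holder [([279.8, 99.1], 0.59, [617.2, -228.3, 86.0]), ([184.0, 136.9], 0.23, [579.4, -130.0, 86.0])]
  disc_holder [([310.7, 195.1], 0.58, [516.0, -264.2, 86.0])]
s2 6.5 [ -26.    9.   69.    0.  102. -116.]
  pot_small [([315.3, 198.8], 0.8, [577.8, -134.1, 86.0])]
  pot_a [([288.3, 104.9], 0.72, [478.0, -166.6, 86.0])]
  large_holder [([254.8, 153.0], 0.37, [527.1, -200.3, 86.0])]
  disc_holder [([191.7, 146.3], 0.96, [520.1, -266.2, 86.0])]
f1 8.5 [ 14.   4.  72.  -0. 104. -76.]
  fixture [([253.6, 154.8], 0.58, [500.3, 184.2, 86.0])]
  fixture_seat []
  small_holder [([252.5, 164.8], 0.89, [507.1, 183.1, 106.0])]
  sleeve []
f2 11.7 [ 14.   4.  72.   0. 104. 104.]
  fixture [([251.2, 152.9], 0.74, [526.2, 188.7, 86.0])]
  fixture_seat []
  small_holder [([253.3, 165.5], 0.63, [516.5, 186.3, 106.0])]
  sleeve []
```

View pics/m.png

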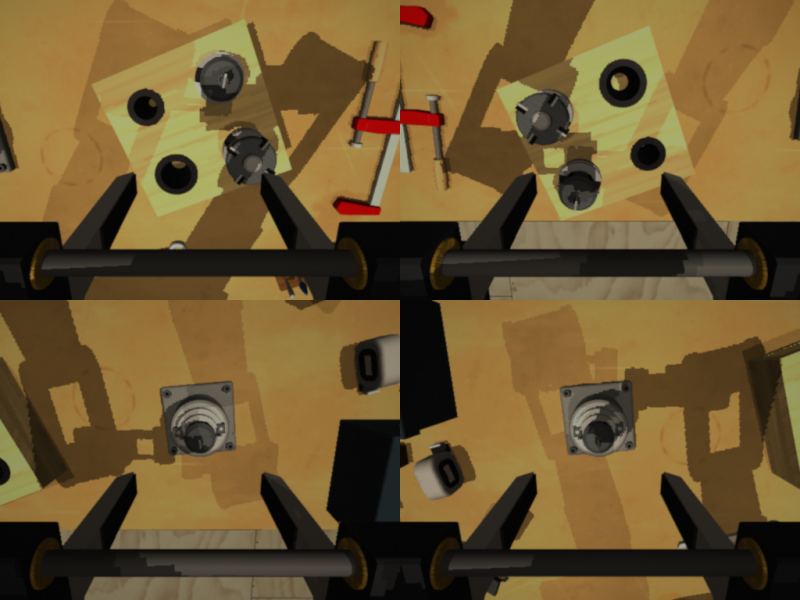

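Run:
```python
from h import *
import pickle
def hist(tag,c,R):
    i,im,d,m,m2=pickle.load(open(tag+".pkl","rb"));P=cloud(i,d)
    s=np.hypot(P[...,0]-c[0],P[...,1]-c[1])<R
    z=P[s][:,2];h,e=np.histogram(z,np.arange(-4,200,2))
    print(tag,c,[(int(e[k]),int(h[k])) for k in np.where(h>15)[0]])
for t in("s1","s2"):
    for c in[(580,-132),(481,-170),(616,-228),(518,-265)]: hist(t,c,36)
for t in("f1","f2"): hist(t,(513,185),48)
```

```text
s1 (580, -132) [(12, 26), (14, 40), (36, 16), (40, 18), (44, 18), (46, 18), (48, 17), (50, 17), (52, 22), (54, 21), (56, 18), (58, 27), (60, 24), (62, 25), (64, 23), (66, 25), (68, 29), (70, 27), (72, 35), (74, 31), (76, 661), (78, 1281), (80, 926), (82, 195)]
s1 (481, -170) [(12, 36), (14, 81), (24, 22), (28, 24), (30, 20), (32, 20), (34, 21), (36, 23), (38, 28), (40, 27), (42, 24), (44, 30), (46, 28), (48, 27), (50, 33), (52, 29), (54, 33), (56, 37), (58, 38), (60, 30), (62, 39), (64, 36), (66, 48), (68, 33), (70, 40), (72, 45), (74, 53), (76, 237), (78, 557), (80, 947), (82, 208)]
s1 (616, -228) [(76, 186), (78, 404), (80, 111), (82, 17), (94, 177), (96, 520), (124, 125), (126, 339), (128, 720), (130, 1171), (132, 29), (156, 55), (158, 63)]
s1 (518, -265) [(76, 139), (78, 314), (80, 112), (82, 41), (84, 25), (86, 51), (90, 18), (92, 23), (94, 129), (96, 202), (122, 31), (124, 29), (126, 43), (128, 60), (130, 912), (132, 1639), (134, 41), (136, 37), (138, 203), (140, 177)]
s2 (580, -132) [(40, 16), (44, 18), (46, 17), (50, 21), (52, 19), (54, 18), (56, 21), (58, 21), (60, 23), (62,
[... 904 characters left out ...]
, 55), (136, 46), (138, 227), (140, 201)]
f1 (513, 185) [(12, 16), (14, 231), (16, 60), (24, 43), (26, 75), (28, 74), (30, 32), (80, 128), (82, 1138), (84, 338), (86, 37), (88, 43), (90, 45), (92, 192), (94, 55), (96, 52), (98, 500), (100, 71), (102, 26), (108, 27), (110, 290), (112, 64), (134, 39), (136, 189), (138, 223), (140, 648), (142, 107), (162, 41)]
f2 (513, 185) [(12, 21), (14, 282), (16, 82), (24, 34), (26, 91), (28, 66), (30, 36), (80, 145), (82, 1133), (84, 335), (86, 20), (88, 45), (90, 43), (92, 198), (94, 53), (96, 48), (98, 466), (100, 100), (102, 30), (108, 25), (110, 296), (112, 67), (126, 16), (130, 17), (134, 43), (136, 176), (138, 224), (140, 642), (142, 121), (162, 43)]
```

```bash
cat > c.py <<'E'
from h import *
import pickle
def load(tag):
    i,im,d,m,m2=pickle.load(open(tag+".pkl","rb"));return cloud(i,d)
def peak(P,c,R,lo,hi):
    s=(np.hypot(P[...,0]-c[0],P[...,1]-c[1])<R)&(P[...,2]>lo)&(P[...,2]<hi);z=P[s][:,2]
    h,e=np.histogram(z,np.arange(lo,hi,.5));k=h.argmax();return round(float(np.median(z[abs(z-e[k]-.25)<1.2])),1)
def circ(P,c,R,lo,hi,dia=None):
    s=(np.hypot(P[...,0]-c[0],P[...,1]-c[1])<R)&(P[...,2]>lo)&(P[...,2]<hi)
    n,l,st,_=cv2.connectedComponentsWithStats(s.astype(np.uint8))
    k=1+st[1:,4].argmax();X=P[l==k][:,:2].astype(np.float32)
    hull=cv2.convexHull(X)[:,0]
    (x,y),rr=cv2.minEnclosingCircle(X)
    # algebraic fit to hull
    sol=np.linalg.lstsq(np.c_[2*hull,np.ones(len(hull))],(hull**2).sum(1),rcond=None)[0]
    return np.round([x,y,2*rr,sol[0],sol[1],2*np.sqrt(sol[2]+sol[0]**2+sol[1]**2),len(X)],1).tolist()
E
python3 - <<'E'
from c import *
for t in("s1","s2"):
    P=load(t);print(t,"bench",np.nanmedian(P[...,2][abs(P[...,2])<8]))
    print(" nut",peak(P,(616,-228),30,120,140),circ(P,(616,-228),36,123,134))
    print(" flange",peak(P,(616,-228),40,90,105)); print(" disc",peak(P,(518,-265),40,125,140),circ(P,(515,-265),45,127,136))
    print(" lip c",peak(P,(481,-170),32,78.5,86),circ(P,(481,-170),45,79.6,84))
    print(" lip s",peak(P,(580,-132),27,78.5,86),circ(P,(580,-132),40,79.6,84), "ply",peak(P,(548,-200),15,70,86))
for t in("f1","f2"):
    P=load(t);print(t,"bench",np.nanmedian(P[...,2][abs(P[...,2])<8]))
    for n,lo,hi in[("base",10,20),("face",78,88),("key",89,95.5),("slv",96,104),("sfl",107,115),("nut",133,145),("bit",158,170)]:
        print(n,peak(P,(513,185),48,lo,hi),circ(P,(513,185),90 if n=="base" else 50,lo,hi))
E
```

```text
s1 bench -0.6415945652983055
 nut 130.3 [616.0, -228.1, 50.4, 616.0, -228.1, 49.8, 2388.0]
 flange 96.6
 disc 132.3 [518.6, -266.4, 66.4, 518.5, -266.8, 63.2, 2675.0]
 lip c 81.3 [480.8, -168.9, 67.5, 480.0, -169.1, 63.3, 1202.0]
 lip s 81.3 [577.5, -129.3, 52.2, 577.5, -130.2, 49.9, 1128.0] ply 78.3
s2 bench -0.6496961292891115
 nut 130.5 [616.6, -228.6, 51.0, 616.4, -228.8, 50.0, 1586.0]
 flange 96.4
 disc 132.3 [518.9, -267.3, 66.2, 518.9, -267.3, 63.0, 3185.0]
 lip c 81.3 [480.6, -169.3, 64.5, 480.6, -169.6, 62.5, 1583.0]
 lip s 81.3 [579.3, -131.6, 52.3, 578.4, -131.3, 50.3, 976.0] ply 78.3
f1 bench -0.6275949733175139
base 15.2 [512.1, 185.6, 163.6, 513.3, 184.9, 157.8, 3053.0]
face 83.3 [512.8, 185.6, 86.1, 512.7, 185.6, 85.5, 1622.0]
key 93.3 [515.9, 155.8, 20.0, 515.7, 156.5, 17.7, 141.0]
slv 99.0 [503.0, 184.6, 58.5, 510.3, 185.6, 59.5, 478.0]
sfl 111.3 [505.4, 185.3, 47.3, 511.2, 185.7, 47.6, 364.0]
nut 141.2 [512.3, 185.8, 40.6, 512.4, 185.7, 39.8, 1214.0]
bit 163.1 [512.3, 185.6, 10.3, 512.3, 185.6, 8.0, 58.0]
f2 bench -0.6218319456302197
base 15.3 [512.2, 186.5, 164.8, 513.9, 185.9, 153.1, 3065.0]
face 83.3 [512.0, 186.5, 86.1, 512.1, 186.5, 85.5, 1618.0]
key 93.2 [514.7, 156.2, 18.7, 514.4, 156.1, 17.4, 136.0]
slv 99.3 [521.9, 187.2, 59.5, 514.7, 186.7, 58.6, 472.0]
sfl 111.3 [519.6, 187.1, 47.3, 513.4, 186.2, 47.6, 372.0]
nut 141.2 [511.9, 186.2, 40.6, 512.0, 186.4, 40.0, 1216.0]
bit 162.9 [511.9, 186.5, 10.6, 512.2, 186.0, 8.2, 57.0]
```

Run:
```python
from c import *
c=np.array([512.3,186.0])
for t in("f1","f2"):
    P=load(t);X=P[(P[...,2]>91)&(P[...,2]<95)];X=X[:,:2]-c
    rr=np.hypot(*X.T);X=X[(rr<40)&(rr>27)]
    a,b=X[X[:,1]>0],X[X[:,1]<0];ma=(a.max(0)+a.min(0))/2
    (ca,_,_),(cb,_,_)=cv2.minAreaRect(a.astype(np.float32)),cv2.minAreaRect(b.astype(np.float32))
    for k in(a,b):
        print(t,len(k),[np.round(v,1) for v in cv2.minAreaRect(k.astype(np.float32))],k.mean(0).round(1))
    v=a.mean(0)-b.mean(0);w=np.subtract(ca,cb);print("yaw of +y:",np.degrees(np.arctan2(v[1],v[0])),np.degrees(np.arctan2(w[1],w[0])))
    B=P[(P[...,2]>13)&(P[...,2]<17)];B=B[np.hypot(*(B[:,:2]-c).T)<88][:,:2];print(" base",cv2.minAreaRect(B.astype(np.float32)))
for t in("s1","s2"):
    P=load(t);o=np.array([616.2,-228.4])+(.0 if 1 else 0)
    X=P[(P[...,2]>75)&(P[...,2]<100)];X=np.c_[X[:,:2]-o,X[:,2]];rr=np.hypot(X[:,0],X[:,1]);X=X[(rr>26)&(rr<31)]
    a=np.degrees(np.arctan2(X[:,1],X[:,0]))%360;f=X[:,2]>94.5
    h1,_=np.histogram(a[f],np.arange(0,361,5));h2,_=np.histogram(a[~f],np.arange(0,361,5))
    print(t,"".join(f"{int(5*k)}:{p}/{q} " for k,(p,q) in enumerate(zip(h1,h2))))
s=cv2.imread("pics/s1.png")[50:160,215:345];q=cv2.imread("pics/s2.png")[160:270,165:295]
cv2.imwrite("pics/sl.png",cv2.resize(np.hstack([s,q]),None,fx=3,fy=3,interpolation=2))
```

```text
f1 107 [array([-13.6,  24.4]), array([41.8, 13.7]), np.float64(24.7)] [-3.2 30.4]
f1 111 [array([-10.9, -25.4]), array([16.5, 46.1]), np.float64(70.3)] [  2.5 -30.8]
yaw of +y: 95.31016084165336 93.17780001998361
 base ((512.44287109375, 185.45338439941406), (119.27533721923828, 119.15736389160156), 4.986935615539551)
f2 115 [array([11.7, 23.2]), array([15.8, 48.8]), np.float64(65.8)] [-1.7 30.4]
f2 106 [array([ 14.6, -23.3]), array([45. , 15.9]), np.float64(27.9)] [  3.6 -30.1]
yaw of +y: 95.02503277254026 93.55777728155843
 base ((512.2877197265625, 186.40908813476562), (118.95245361328125, 118.85224914550781), 4.957545757293701)
s1 0:18/0 5:13/0 10:16/0 15:14/0 20:14/0 25:15/0 30:15/0 35:13/0 40:12/0 45:14/0 50:14/0 55:14/0 60:5/9 65:0/12 70:0/13 75:0/13 80:0/13 85:0/12 90:0/10 95:3/12 100:13/1 105:14/0 110:13/0 115:13/0 120:12/0 125:11/0 130:14/0 135:11/0 140:9/0 145:9/0 150:10/0 155:9/0 160:8/0 165:6/0 170:9/0 175:9/0 180:4/0 185:7/0 190:5/0 195:5/0 200:4/0 205:4/0 210:4/0 215:4/0 220:3/0 225:4/0 230:4/0 235:3/0 240:2/0 245:0/0 250:0/0 255:0/0 260:0/0 265:0/0 270:0/0 275:4/0 280:4/0 285:6/0 290:6/0 295:8/0 300:8/0 305:8/0 310:9/0 315:10/0 320:9/0 325:11/0 330:11/0 335:13/0 340:13/0 345:13/0 350:14/0 355:16/0 
s2 0:0/0 5:0/0 10:0/0 15:0/0 20:0/0 25:0/0 30:0/0 35:0/0 40:0/0 45:0/0 50:2/0 55:2/2 60:5/12 65:0/9 70:0/8 75:0/6 80:0/5 85:0/0 90:0/0 95:6/1 100:10/0 105:10/3 110:12/4 115:9/3 120:9/6 125:10/5 130:10/6 135:9/5 140:12/10 145:9/8 150:9/7 155:12/7 160:10/9 165:10/8 170:10/10 175:11/8 180:9/5 185:11/8 190:10/7 195:9/5 200:13/5 205:10/2 210:10/2 215:10/0 220:11/4 225:8/0 230:12/0 235:8/0 240:7/0 245:0/0 250:0/0 255:0/6 260:0/9 265:0/11 270:0/9 275:4/11 280:2/1 285:0/0 290:0/0 295:0/0 300:0/0 305:0/0 310:0/0 315:0/0 320:0/0 325:0/0 330:0/0 335:0/0 340:0/0 345:0/0 350:0/0 355:0/0
```

View pics/sl.png

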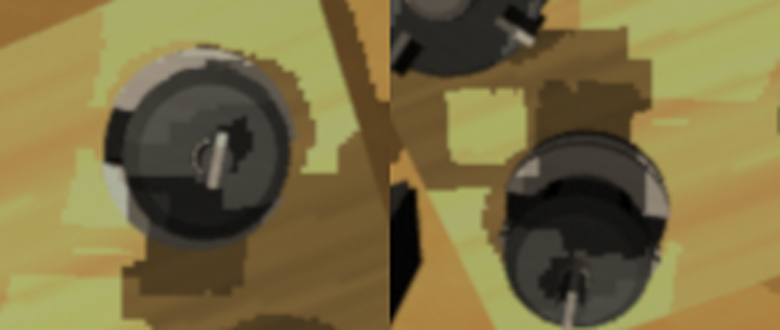

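```bash
cat >> h.py <<'E'
def F(): return np.array(r.current_wrist_force())
def lower(z,thr=8,step=1.5,speed=30):
    p=np.array(r.current_position());f0=F()
    while p[2]>z+.05:
        p=p.copy();p[2]=max(z,p[2]-step);r.move_linear(p,speed=speed)
        f=F()-f0
        if np.linalg.norm(f)>thr: break
    print("lower: cmd z",round(p[2],1),"pos",np.round(r.current_position(),1),"dF",np.round(F()-f0,1),"t",r.current_time_s())
def st(s): print(s,"pos",np.round(r.current_position(),1),"open",round(r.current_opening(),1),"F",np.round(F(),1),"t",round(r.current_time_s(),1))
E
python3 - <<'E'
from c import *
best=[]
for o in[(616.2,-228.4)]:
  D=[]
  for t in("s1","s2"):
    P=load(t);X=P[(P[...,2]>84)&(P[...,2]<99)];X=np.c_[X[:,:2]-np.array([616.0,-228.1] if t=="s1" else [616.5,-228.7]),X[:,2]];rr=np.hypot(X[:,0],X[:,1]);D.append(X[(rr>24)&(rr<31)])
  for n,X in(("s1",D[0]),("s2",D[1]),("both",np.vstack(D))):
    f=X[:,2]>94.5;res=[]
    for a in np.arange(70,90,.5):
        y=np.array([np.cos(np.radians(a)),np.sin(np.radians(a))]);pe=abs(X[:,0]*y[1]-X[:,1]*y[0])
        al=abs(X[:,:2]@y);slot=(pe<9)
        res.append((np.sum(f&slot*(9-pe>0))and np.sum((9-pe)[f&slot]))+np.sum(np.clip(pe-9,0,3)[~f&(al>15)]))
    res=np.array(res);k=res.argmin();print(n,70+.5*k,res[max(0,k-4):k+5].round(1))
from h import *
fx=[512.25,186.05]
r.move_ptp([*fx,200],down(5));st("above")
r.move_linear([*fx,116],speed=120);st("at")
r.move_gripper(20);st("gripped")
r.move_linear([*fx,185],speed=100);st("lift")
E
```

```text
s1 80.0 [5.4 3.3 1.8 0.6 0.2 0.9 2.1 4.  6.5]
s2 80.0 [49.9 46.  45.6 46.7 43.2 44.2 46.3 49.  52. ]
both 80.0 [55.3 49.3 47.4 47.3 43.4 45.1 48.4 53.  58.6]
above pos [512.4 186.  200.2] open 93.9 F [-0.5  0.3 -0.3] t 13.2
at pos [512.8 186.2 116.9] open 93.8 F [0.4 0.1 0.1] t 14.0
gripped pos [512.6 186.1 116.4] open 39.4 F [0.1 0.5 1.7] t 14.9
lift pos [511.6 185.9 183.9] open 39.4 F [-0.3 -0.2 -4.6] t 15.7
```

Run:
```python
from h import *
ps=[577.9,-130.8]
r.move_linear([512.25,186.05,215],speed=150)
r.move_ptp([*ps,200],down(5));r.pause(.2);st("over")
r.move_linear([*ps,112],speed=120);r.pause(.15);st("low")
lower(96.5,thr=7)
r.move_gripper(70);r.pause(.2);st("rel")
r.move_linear([*ps,200],speed=180)
i=r.camera_info("wrist");im,d=r.get_image("wrist")
import pickle;pickle.dump((i,im,d,0,0),open("p1.pkl","wb"));cv2.imwrite("pics/p1.png",im[:,:,::-1])
from c import *
P=load("p1")
for lo,hi in((85,102),(105,130),(130,160)): print(peak(P,ps,35,lo,hi),circ(P,ps,35,lo,hi))
```

```text
over pos [ 578.1 -129.4  200.3] open 39.3 F [ 0.3 -0.4 -4.4] t 17.5
low pos [ 578.5 -131.1  113.3] open 39.8 F [-0.  -1.  -3.5] t 18.6
lower: cmd z 98.3 pos [ 578.6 -131.    99.4] dF [-3.2  3.5  6.8] t 21.0583
rel pos [ 578.5 -131.1   98.4] open 69.8 F [-0.3 -0.6 -1. ] t 21.9
94.8 [577.6, -130.9, 50.1, 577.6, -130.8, 49.6, 614.0]
124.7 [577.6, -130.9, 40.5, 577.5, -130.9, 40.0, 1749.0]
146.6 [577.7, -131.0, 10.3, 577.5, -131.1, 8.5, 164.0]
```

View pics/p1.png

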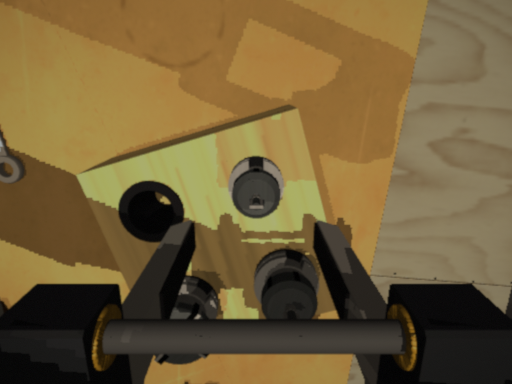

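Run:
```python
from h import *
import pickle
r.move_gripper(92)
r.move_ptp([512,186,190],down(5));r.pause(.15)
i=r.camera_info("wrist");im,d=r.get_image("wrist")
pickle.dump((i,im,d,0,0),open("p2.pkl","wb"))
from c import *
P=load("p2");print(peak(P,[512.3,186],40,95,105),circ(P,[512.3,186],40,97,102))
fx=[511.9,186.2]
r.move_linear([*fx,105],speed=150);r.pause(.15);lower(86.2,thr=5)
st("at");r.move_gripper(40);st("grip")
r.move_linear([*fx,120],speed=60);st("up")
r.move_linear([*fx,185],speed=150);r.pause(.1);st("lift")
```

```text
100.0 [510.5, 185.4, 64.0, 510.7, 185.5, 63.4, 2847.0]
lower: cmd z 86.2 pos [512.9 186.4  86.1] dF [-0.2 -0.4  0.1] t 29.025
at pos [512.9 186.4  86.1] open 91.7 F [-0.4  0.   0.7] t 29.0
grip pos [512.8 186.5  86.3] open 63.1 F [-1.6 -0.4  1. ] t 29.6
up pos [511.6 186.1 119.8] open 62.7 F [-0.5 -0.4 -4.2] t 30.3
lift pos [510.9 185.9 182.9] open 63.1 F [ 0.3 -0.2 -3.6] t 31.0
```

Run:
```python
from h import *
import pickle
pc=[480.1,-169.3]
r.move_ptp([*pc,180],down(5));r.pause(.2);st("over")
r.move_linear([*pc,96],speed=120);r.pause(.15);st("low")
lower(84.2,thr=7)
r.move_gripper(78);r.pause(.2);st("rel")
r.move_linear([*pc,110],speed=80);r.move_linear([*pc,190],speed=180)
i=r.camera_info("wrist");im,d=r.get_image("wrist")
pickle.dump((i,im,d,0,0),open("p3.pkl","wb"));cv2.imwrite("pics/p3.png",im[:,:,::-1])
from c import *
P=load("p3");print(peak(P,pc,35,90,110),circ(P,pc,40,95,104));st("end")
X=P[(np.hypot(P[...,0]-pc[0],P[...,1]-pc[1])<30)&(P[...,2]>94)&(P[...,2]<104)];A=np.c_[X[:,:2]-pc,np.ones(len(X))];print("tilt",np.linalg.lstsq(A,X[:,2],rcond=None)[0])
```

```text
over pos [ 480.5 -168.3  180. ] open 62.9 F [ 0.   0.2 -4.4] t 32.5
low pos [ 480.6 -169.6   97.1] open 63.0 F [-0.4  0.2 -4. ] t 33.5
lower: cmd z 84.2 pos [ 480.7 -169.3   85.1] dF [-0.8  4.4  7. ] t 35.775
rel pos [ 480.6 -169.8   84.2] open 78.0 F [-0.   0.4  0.4] t 36.4
98.8 [479.9, -169.7, 63.9, 479.9, -169.6, 63.4, 2871.0]
end pos [ 479.3 -168.9  188.1] open 78.2 F [-1.2  0.9 -0.8] t 37.6
tilt [3.04276515e-04 3.05400427e-03 9.87224658e+01]
```

View pics/p3.png

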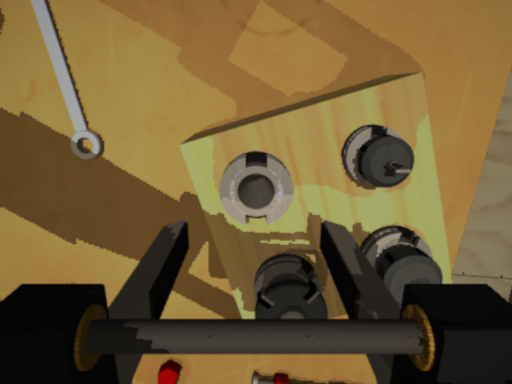

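Run:
```python
from h import *
import pickle
b=[615.8,-228.2]
r.move_ptp([*b,190],down(-10));r.pause(.15);st("over")
r.move_linear([*b,104],speed=130);r.pause(.15);st("at")
r.move_gripper(30);st("grip")
r.move_linear([*b,180],speed=100);r.move_linear([*b,250],speed=180);r.pause(.2);st("lift")
i=r.camera_info("wrist");p=r.current_position();im,d=r.get_image("wrist")
pickle.dump((i,im,d,p,0),open("p4.pkl","wb"));cv2.imwrite("pics/p4.png",im[:,:,::-1])
P=cloud(i,d);o=p[2]-104+83.1
X=P[(P[...,2]>o-2)&(P[...,2]<o+17)];X=np.c_[X[:,:2]-np.array(p[:2]),X[:,2]-o];rr=np.hypot(X[:,0],X[:,1]);X=X[(rr>24)&(rr<32)]
a=np.degrees(np.arctan2(X[:,1],X[:,0]))
for k in range(30,130,4):
    z=X[(a>=k)&(a<k+4),2]; print(k,len(z),z.round().astype(int).tolist()[:12] if len(z) else "")
```

```text
over pos [ 614.7 -227.6  190.7] open 77.9 F [-0.7  0.1  0.9] t 38.4
at pos [ 616.6 -228.6  105.8] open 78.2 F [ 0.5 -0.5  1.3] t 39.3
grip pos [ 617.2 -228.5  104.7] open 49.2 F [ 4.4 -0.7  0.1] t 39.9
lift pos [ 615.  -227.8  247.2] open 49.4 F [ 0.7 -0.2 -5.1] t 41.5
30 39 [-1, 2, 4, 3, 10, 13, 9, 12, 12, 13, 11, 13]
34 45 [0, 3, 1, 5, 3, 5, 4, 10, 6, 10, 12, 11]
38 46 [0, 2, 0, 4, 1, 3, 4, 2, 4, 9, 12, 10]
42 48 [1, 4, 3, 4, 4, 4, 5, 10, 12, 11, 10, 13]
46 48 [2, -1, 4, 3, 2, 4, 4, 4, 4, 5, 4, 9]
50 51 [-1, 3, 1, 0, 5, 4, 3, 4, 5, 3, 9, 11]
54 51 [-1, 0, 1, 4, 2, 1, 4, 4, 4, 4, 8, 4]
58 57 [0, 1, 2, 3, 4, 4, 3, 4, 4, 4, 3, 9]
62 37 [0, 3, 3, 4, 4, 3, 4, 5, 4, 8, 8, 12]
66 0 
70 0 
74 0 
78 0 
82 0 
86 0 
90 0 
94 0 
98 34 [-1, -1, 1, 2, 2, 4, 5, 4, 5, 4, 3, 4]
102 55 [0, 0, 1, 2, 4, 4, 5, 6, 4, 4, 9, 10]
106 58 [0, -1, 3, 3, 4, 4, 4, 5, 4, 4, 4, 9]
110 50 [0, 1, 1, 4, 4, 5, 4, 9, 10, 10, 13, 13]
114 47 [3, 4, 4, 5, 13, 12, 13, 13, 13, 13, 13, 13]
118 42 [3, 4, 14, 13, 13, 14, 13, 14, 12, 13, 13, 13]
122 42 [4, 4, 13, 14, 13, 13, 14, 12, 13, 13, 13, 13]
126 44 [3, 13, 13, 14, 12, 13, 15, 13, 14, 13, 13, 14]
```

View pics/p4.png

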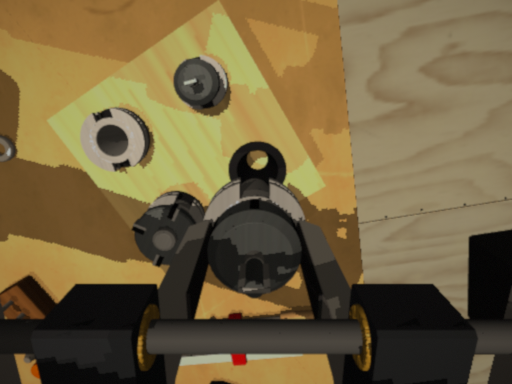

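Run:
```python
from c import *
i,im,d,p,_=pickle.load(open("p4.pkl","rb"));P=cloud(i,d);R=np.array(r.current_ee_rot())
print("yaw",np.degrees(np.arctan2(R[1,1],R[0,1])),"tiltz",R[:,2].round(4),r.current_position(),p)
o=p[2]-104+83.1
print(peak(P,p[:2],22,o+40,o+56)-o,circ(P,p[:2],30,o+45,o+51.5))
m=circ(P,p[:2],30,o+45,o+51.5)
for c in(p[:2],m[:2],m[3:5]):
    X=P[(P[...,2]>o-2)&(P[...,2]<o+17)];X=X[:,:2]-np.array(c);rr=np.hypot(*X.T);X=X[(rr>26)&(rr<33)]
    res=[]
    for a in np.arange(70,90,.5):
        y=np.array([np.cos(np.radians(a)),np.sin(np.radians(a))]);pe=X[:,0]*y[1]-X[:,1]*y[0];q=pe[X@y>0]
        res.append((a,q[q>0].min().round(1),q[q<0].max().round(1)))
    print(min(res,key=lambda t:abs(t[1]+t[2])))
```

```text
yaw -10.000366643871729 tiltz [-0.0036  0.0017 -1.    ] [ 615.14589383 -227.9171375   247.62910896] [ 615.01016482 -227.83713093  247.22372643]
47.07627356909563 [614.0, -227.4, 45.4, 614.0, -227.5, 44.9, 4043.0]
(np.float64(82.5), np.float64(8.9), np.float64(-9.0))
(np.float64(80.0), np.float64(8.9), np.float64(-9.1))
(np.float64(80.5), np.float64(9.0), np.float64(-8.9))
```

Run:
```python
from h import *
fx=[512.0,186.1]
r.move_ptp([*fx,240],down(4.9));r.pause(.3);st("over")
r.move_linear([*fx,124],speed=120);r.pause(.3);st("low")
lower(103.5,thr=10)
R=np.array(r.current_ee_rot());print("yaw",np.degrees(np.arctan2(R[1,1],R[0,1])))
```

```text
over pos [512.4 185.5 239.9] open 49.3 F [-0.   1.1 -6.4] t 43.4
low pos [512.3 186.2 124.6] open 49.8 F [-0.4 -0.4 -5.9] t 44.9
lower: cmd z 103.6 pos [513.1 186.1 105.3] dF [ 3.5 -1.6 11.7] t 48.3583
yaw 4.893023269062148
```

Run:
```python
from h import *
import pickle
r.pause(.2);st("pre");r.move_gripper(75);r.pause(.2);st("rel")
p=r.current_position()
r.move_linear([512.2,186.1,230],speed=150);r.pause(.3)
i=r.camera_info("wrist");im,d=r.get_image("wrist")
pickle.dump((i,im,d,0,0),open("p5.pkl","wb"));cv2.imwrite("pics/p5.png",im[:,:,::-1])
from c import *
P=load("p5");c=[512.2,186]
for lo,hi in((78,88),(89,95.5),(95.6,102),(122,140),(150,170)): print(peak(P,c,46,lo,hi),circ(P,c,46,lo,hi))
X=P[(np.hypot(P[...,0]-c[0],P[...,1]-c[1])<22)&(P[...,2]>128)&(P[...,2]<134.5)];A=np.c_[X[:,:2]-c,np.ones(len(X))];print("tilt",np.linalg.lstsq(A,X[:,2],rcond=None)[0]);st("end")
```

```text
pre pos [513.1 186.1 105.3] open 49.6 F [ 3.1 -1.8  5.3] t 48.6
rel pos [512.2 186.2 103.6] open 75.4 F [-0.1 -0.6 -0.4] t 49.4
83.3 [512.1, 185.5, 86.3, 512.0, 185.7, 85.7, 1927.0]
93.4 [509.3, 216.0, 17.2, 509.4, 215.3, 15.6, 179.0]
97.8 [493.4, 190.6, 50.0, 505.9, 186.9, 52.2, 352.0]
131.7 [512.2, 185.9, 50.5, 512.1, 185.9, 50.0, 2199.0]
159.6 [512.1, 186.2, 13.8, 512.2, 185.8, 10.7, 167.0]
tilt [-3.07037895e-03 -6.54242835e-03  1.31582843e+02]
end pos [512.  186.1 229.5] open 75.1 F [-0.2  0.2 -0.1] t 50.7
```

View pics/p5.png

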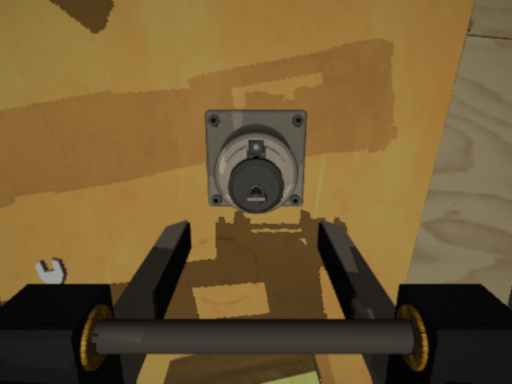

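```bash
python3 -c "
from bench import r
print(r.finish_job())"
```

```text
the job is handed in; nothing more can be done
None
```

The job is handed in at about 51 s of the 72 s allowed: the small holder is in the small socket, the sleeve is in the empty large socket (`pot_c`), and the large holder with the router bit is seated upright in the bare fixture with its slots over the keys. Every seated flange measured about 3 mm lower than the text gives (the large holder's underside at about 84.4 mm against 87 mm), and the holders and sleeve measured the same way before I moved them, so I took this as fully home.

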